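# Set a marking square flush against the board and press its marker

### The arm

A 7-joint arm with a two-finger parallel gripper is mounted at the origin on a cart in front of the work surface, level with it; the furniture and walls round the work are solid. World frame = base frame: x ahead of the robot, y to its left, z up, the work surface at z = 0. Lengths are in m, angles in rad, forces in N, time in s.
With the tool pointing down it reaches from about 0.4 to 0.85 m from the base axis. Payload 10.4 kg.
Tool frame: the origin (TCP) lies between the finger pads; the fingertips stand 19 mm ahead of it and the grasp point (between the pads) is the TCP (manip.tips_ahead is the distance from the TCP to the fingertips, in m); z points along the fingers, y is the line along which they close (so a half turn about z gives the same grasp; the last joint's range is limited). The gripper opens to 85 mm and grips with 20 to 120 N. Pads are 22 mm wide; open, the fingers measure 114 mm over their backs; the gripper's body (76 mm by 85 mm) begins 54 mm behind the grasp point. The pads swing forward as they close: fully open they stand 13 mm farther back than shut.
Start: joints at [1.111, 0.332, -0.065, 1.46, 0.022, 1.35, -0.088], TCP at [0.264, -0.566, 0.228] pointing down, gripper open.
Joint ranges: [-2.6, 2.6], [-0.5, 2.12], [-1.47, 1.34], [0.16, 2.42], [-1.27, 4.41], [0.06, 2.06], [-2.6, 2.6]. Speed limits (rad/s): [2.22, 2.22, 2.79, 2.79, 3.14, 3.14, 3.14].

### API

Orientations are given as a unit quaternion [x, y, z, w].
In Python, from workcell import manip, viewer gives the robot as it stands.
- The arm moves only by the tool arm_command, never from a script. Its argument "series" is text: rows parted by semicolons, each of 5 numbers parted by spaces: the closure, from 0 (fully open) to 1 (shut), then the shift along the tool's x, y, z normalised to -1 to 1, where 1 is 0.4 m, then the turn about the tool's z normalised to -1 to 1, where 1 is 180 degrees. In form: jaw tx ty tz spin; .... A call has exactly 10 rows; each row shifts and turns the commanded pose from where the row before left it, along the tool's axes as they then stand; what a row does not reach is not made up. A row lasts 1/8 s, in which the tool goes at most 62.5 mm and 10.7 degrees, less where a joint would pass 70% of its speed; a pose out of reach is approached as far as the arm can. A call with a number of a shift or a turn outside -1 to 1 is refused whole. A call with a gripper value outside its range is refused whole. The fingers move at their own pace and stop on an object; "newtons" is the grip in N (left out, the last holds). Time passes only in rows, so rows that do not move let the fingers close, or fill a call up. It gives the time, the measured TCP pose, the force, the opening and the grip force at its end, in the units of the state.
- manip.get_obs(): the state, without advancing time (a new reading comes with each control period).
- viewer.camera(name): name is "side" or "top"; returns a dict with "pixels" (384x512x3 uint8, red, green, blue), "intrinsics" (3x3 intrinsics, pixels), "extrinsics" (4x4, takes a point from world to camera coordinates). Camera axes: x right, y up, looking along -z (the intrinsics and any distortion apply to the point x, -y, -z); pixel columns grow to the right and rows downward; lengths in m; the calibration is good to about 2 mm. A picture is of the moment at which its call begins. There is no depth.
- manip.hand_in(): hands the job in; it is judged then, once.
The state is a dict: "clock": time; "joint_pos": joint angles; "joint_velocities": joint speeds; "tau": joint torques, N m; "position": TCP position; "ee_rot": TCP orientation; "ft_force": force on the tool from outside, world axes, zero at the start; "torque": the same for the moment, N m; "grip_width": opening from 0.0 (shut) to 1.0 (fully open); "grasp_force": force on a finger pad.
Only numpy, scipy, OpenCV 4.12 (cv2) and the standard library are available. Lean on these libraries where they do the work, as an engineer would, in place of code of your own. Each camera call takes 0.05 s, during which the arm holds its last target. There are 200 camera calls.

### The job

Set the marking square on the cutting board with its wooden stock standing on the worktop along the board's front edge (the long edge towards the robot) and its blade across the board, the red marker over the blue stripe; push the stock flush against that edge and keep it pressed there for about half a second with a steady push of about 10 newtons. Then push the sprung red marker fully down for a moment, let it spring back up, and leave the square lying flush. Never push the stock against the board with more than 30 newtons, and leave the tin, the egg timer and the salt shaker where they are.

Things in the scene. Friction and masses are not known exactly. Their poses are not given: they have to be found in the camera images.
- board: Brown wooden cutting board, fixed to the worktop, 190 (x) x 300 (y) x 14 mm thick; origin at the centre of its underside. Its front edge is the straight face at x = -95 mm in its own frame.
- stripe: Flat blue stripe 12 mm wide (y) running right across the board's top along the board's x; origin at its middle on the board's top; its axes are parallel to the board's. It lies at a different place along the board each time.
- square: Marking square, 0.44 kg, loose. Origin at worktop level under the middle of the stock's inner face; x along the blade, z up. Wooden stock x -40 to 0, y -70 to 70, z 0 to 24 mm. Steel blade 34 mm wide (y), 3 mm thick, x 0 to 130 mm, underside at z 14.5 mm, so it just clears the board when the stock stands on the worktop. Red marker at x 80, y 0 in a black collar of radius 15 mm.
- stock: The square's wooden stock; same origin and axes as the square. On it stands a dark grip rib: x -30 to -10 (20 mm wide), y -35 to 35, z 24 to 62 mm.
- grip (a point): Centre of the top of the grip rib, 62 mm above the square's origin level.
- stock_left (a point): On the stock's inner face near its +y end (square frame 0, 65, 8 mm).
- stock_right (a point): On the stock's inner face near its -y end (square frame 0, -65, 8 mm).
- marker_top (a point): Centre of the top of the red marker button (radius 13 mm), 46.5 mm above the square's origin level when up.
- marker (a joint): Travel of the sprung marker: 0 up, 0.008 m fully down; it takes about 1.4 N to start and 5 N at the bottom and springs back.
- tin: Food tin, 75 mm diameter, 58 mm tall, loose, standing on the board's left rear; origin at the centre of its underside.
- timer: White and red egg timer, 62 mm diameter, 64 mm tall, loose, standing on the board's right rear; origin at the centre of its underside.
- shaker: Salt shaker, 44 mm diameter, 90 mm tall, loose, standing on the worktop behind the square; origin at the centre of its underside.

How it is judged:
On the way, in this order (a step that is already met when the one before it is completed fails the run):
1. the stock is pressed flush against the board's front edge (2 to 25 N, both ends within 2 mm) with the marker over the stripe and still up (x of each of stock_left, stock_right in the frame of board above -0.097 m and height (world z) of square below 0.005 m and angle between square's own z axis and vertical below 0.03 rad and y of marker_top in the frame of stripe between -0.006 and 0.006 m and contact force between stock and board between 2 and 25 N and value of joint marker below 0.003 m), for 0.2 s.
2. the marker is pushed fully down while the square lies flush over the stripe (x of each of stock_left, stock_right in the frame of board above -0.097 m and height (world z) of square below 0.005 m and angle between square's own z axis and vertical below 0.03 rad and y of marker_top in the frame of stripe between -0.006 and 0.006 m and value of joint marker above 0.007 m), for 0.1 s.
At the end, for the whole second after the job is handed in: The square is at rest, flat (within 0.03 rad) with its stock on the worktop (origin within 5 mm of it), both ends of the stock's inner face within 2 mm of the board's front edge, the marker within 6 mm of the stripe's middle line and sprung back up (within 1.5 mm) (x of each of stock_left, stock_right in the frame of board above -0.097 m and height (world z) of square below 0.005 m and angle between square's own z axis and vertical below 0.03 rad and y of marker_top in the frame of stripe between -0.006 and 0.006 m and value of joint marker below 0.0015 m and linear speed of square below 0.01 m/s); the robot touches nothing.
It fails at once if the stock is rammed against the board with more than 30 N (contact force between stock and board above 30 N).
It fails at once if the tin, egg timer or salt shaker is shifted more than 20 mm (distance of any of tin, timer, shaker from where it was at the start of the episode above 0.02 m).
It also fails if it takes over 61 s, if anything falls off the work surface, if the arm or the gripper's body presses on something with over 40 N, if the wrist force passes 120 N, or if a joint passes its speed limit or range.

## Working session

There is one attempt and no reset: what is moved stays moved. The work goes in short steps, Python scripts to look and compute and a tool call to move; the robot and the scene stay as the last step left them, time stands still between calls to the robot, and variables do not carry over. Pictures are saved under pics/ and viewed, at most 12 in all, crops included, and the job is handed in when it is done.

Besides the shell and the picture viewer there is one more tool, called after "Emit:" by a JSON object that holds its "api" and its "payload", one argument or row to a line. arm_command: Moves the arm, as the interface text tells. Scaled input: -1 to 1 covers 0.4 m each way for a shift and 180 degrees each way for a turn. Its arguments: {"type":"object","properties":{"series":{"type":"string"},"newtons":{"type":"number"}},"required":["series"]}

```bash
mkdir -p pics
cat > h.py <<'E'
import numpy as np, cv2
from workcell import manip, viewer
def snap(n,tag):
    c=viewer.camera(n); im=c["pixels"]; cv2.imwrite(f"pics/{tag}.png",im[:,:,::-1])
    np.savez(f"{tag}.npz",p=im,K=c["intrinsics"],E=c["extrinsics"]); return im,np.array(c["intrinsics"]),np.array(c["extrinsics"])
def load(tag):
    d=np.load(f"{tag}.npz"); return d["p"],d["K"],d["E"]
def ray(K,E,uv):
    d=np.array([(uv[0]-K[0,2])/K[0,0],-(uv[1]-K[1,2])/K[1,1],-1.])
    R=E[:3,:3]; return -R.T@E[:3,3],R.T@d
def onz(K,E,uv,z):
    o,d=ray(K,E,uv); return o+d*(z-o[2])/d[2]
def tri(r):
    A=0;b=0;P=[]
    for o,d in r:
        d=d/np.linalg.norm(d);M=np.eye(3)-np.outer(d,d);A=A+M;b=b+M@o;P.append((o,M))
    x=np.linalg.solve(A,b); return x,[float(np.linalg.norm(M@(x-o))) for o,M in P]
def proj(K,E,X):
    p=E[:3,:3]@np.array(X)+E[:3,3]; q=np.array([p[0],-p[1],-p[2]]); u=K@q; return u[:2]/u[2]
E
python3 - <<'E'
from h import *
for n in("top","side"):
    im,K,E=snap(n,n+"0"); print(K,E)
s=manip.get_obs();print({k:np.round(v,3) for k,v in s.items()}, dir(viewer))
E
```

```text
[[386.96200661   0.         247.31932215]
 [  0.         386.96200661 189.00528747]
 [  0.           0.           1.        ]] [[-0.12218268 -0.99248383 -0.00687251 -0.06790677]
 [ 0.96962281 -0.12084096  0.21267128 -0.56966354]
 [-0.21190329  0.019321    0.97709963 -1.00193887]
 [ 0.          0.          0.          1.        ]]
[[432.15158674   0.         263.36249893]
 [  0.         432.15158674 190.1279123 ]
 [  0.           0.           1.        ]] [[-0.97885025 -0.20402115 -0.01508521  0.54928663]
 [ 0.1122436  -0.59724144  0.79416877 -0.19105818]
 [-0.17103674  0.77567908  0.60751    -1.19208798]
 [ 0.          0.          0.          1.        ]]
{'clock': np.float64(0.1), 'joint_pos': array([ 1.111,  0.333, -0.065,  1.461,  0.022,  1.35 , -0.089]), 'joint_velocities': array([-0.002, -0.001,  0.   , -0.003, -0.001, -0.   ,  0.001]), 'tau': array([ 1.0000e-03, -6.2674e+01,  4.9000e-02, -3.9243e+01,  1.6000e-02,
        7.0000e-03, -0.0000e+00]), 'position': array([ 0.264, -0.566,  0.228]), 'ee_rot': array([ 0.976,  0.217, -0.   , -0.001]), 'ft_force': array([ 0.461,  0.311, -0.736]), 'torque': array([ 0.064, -0.007,  0.036]), 'grasp_force': np.float64(0.0), 'grip_width': np.float64(0.996)} ['__class__', '__delattr__', '__dict__', '__dir__', '__doc__', '__eq__', '__format__', '__ge__', '__getattribute__', '__getstate__', '__gt__', '__hash__', '__init__', '__init_subclass__', '__le__', '__lt__', '__module__', '__ne__', '__new__', '__reduce__', '__reduce_ex__', '__repr__', '__setattr__', '__sizeof__', '__str__', '__subclasshook__', '__weakref__', 'camera']
```

View pics/top0.png

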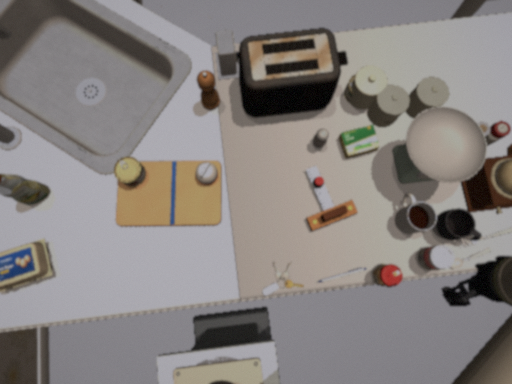

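View pics/side0.png

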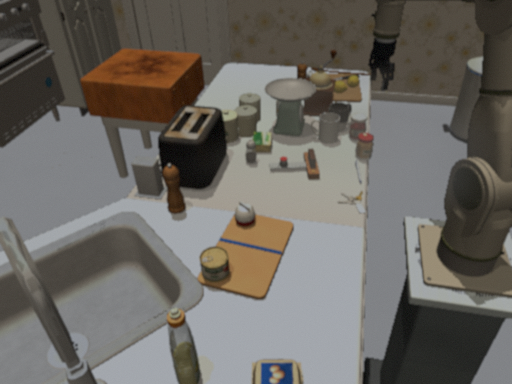

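The top view shows the board at (117–222, 160–226), the stripe near column 173, and the square with its rib near (331,215) and marker near (319,182). The side view shows the square near (295,163) and the board near (245,255).

Run:
```python
from h import *
t,_,_=load("top0");s,_,_=load("side0")
a=cv2.resize(t[155:240,290:370],None,fx=5,fy=5,interpolation=2)
b=cv2.resize(s[140:190,260:330],None,fx=5,fy=5,interpolation=2)
c=np.zeros((430,760,3),np.uint8);c[:425,:400]=a;c[:250,405:755]=b
cv2.imwrite("pics/crop.png",c[:,:,::-1])
im,K,E=load("top0")
hsv=cv2.cvtColor(im,cv2.COLOR_RGB2HSV)
# board: orange-brown
def cc(m,roi):
    z=np.zeros_like(m);x0,x1,y0,y1=roi;z[y0:y1,x0:x1]=m[y0:y1,x0:x1];n,l,st,c=cv2.connectedComponentsWithStats(z)
    i=1+np.argmax(st[1:,4]);return l==i,st[i],c[i]
for (x,y) in[(140,200),(173,200),(319,182),(315,170),(315,222),(331,214),(345,210),(326,195)]: print((x,y),im[y,x],hsv[y,x])
blue=cv2.inRange(hsv,(95,80,30),(130,255,255))
m,st,c=cc(blue,(160,190,150,235));print("stripe",st,c)
ys,xs=np.nonzero(m)
g=[onz(K,E,(x,y),.014) for x,y in zip(xs,ys)];g=np.array(g)
l=cv2.fitLine(g[:,:2].astype(np.float32),2,0,.01,.01).ravel();print("stripe line",l,np.degrees(np.arctan2(l[1],l[0])),g.min(0),g.max(0))
br=cv2.inRange(hsv,(8,60,60),(28,255,255))|blue
m,st,c=cc(br,(105,235,150,240));print("board",st,c)
cn=max(cv2.findContours(m.astype(np.uint8),0,1)[0],key=cv2.contourArea)[:,0]
G=np.array([onz(K,E,p,.014)[:2] for p in cn],np.float32)
print(cv2.minAreaRect(G))
# front edge: bottom contour points
f=np.array([onz(K,E,(x,y),.014)[:2] for x in range(122,219) for y in [max(cn[cn[:,0]==x][:,1])+.5] ],np.float32)
l=cv2.fitLine(f,cv2.DIST_HUBER,0,.01,.01).ravel();print("front",l, np.degrees(np.arctan2(l[1],l[0])))
for n in("top0","side0"):
    im,K,E=load(n);h2=cv2.cvtColor(im,cv2.COLOR_RGB2HSV)
    red=cv2.inRange(h2,(0,150,80),(6,255,255))|cv2.inRange(h2,(172,150,80),(180,255,255))
    m,st,c=cc(red,(300,335,165,195) if n=="top0" else (270,298,150,172));print(n,"red",st,c,onz(K,E,c,.0465))
```

```text
(140, 200) [167 136  90] [ 18 118 167]
(173, 200) [ 60  85 127] [109 135 127]
(319, 182) [164  62  55] [  2 169 164]
(315, 170) [173 172 178] [125   9 178]
(315, 222) [170 158  86] [ 26 126 170]
(331, 214) [90 53 35] [ 10 156  90]
(345, 210) [87 51 33] [ 10 158  87]
(326, 195) [172 172 177] [120   7 177]
stripe [171 162   5  62 158] [172.74683544 193.37341772]
stripe line [ 0.993624   -0.11274502  0.5814447   0.07541841] -6.473578 [0.49605887 0.06157389 0.014     ] [0.6741228  0.08732603 0.014     ]
board [ 114  157   58   69 3454] [143.24493341 192.82889404]
((0.6009337306022644, 0.1644560992717743), (0.16696877777576447, 0.20046351850032806), 83.16481018066406)Traceback (most recent call last):
  File "<stdin>", line 25, in <module>
ValueError: max() iterable argument is empty
```

View pics/crop.png

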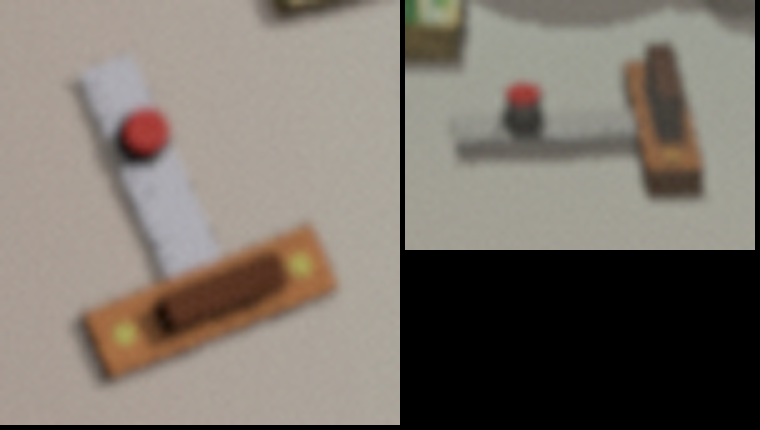

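The crop shows the red marker on the blade, and the stock with two brass dots and the dark brown rib between them, all clearly separable.

```bash
cat > meas.py <<'E'
from h import *
def cc(m,roi,close=0):
    z=np.zeros_like(m);x0,x1,y0,y1=roi;z[y0:y1,x0:x1]=m[y0:y1,x0:x1]
    if close: z=cv2.morphologyEx(z,cv2.MORPH_CLOSE,np.ones((close,close)))
    n,l,st,c=cv2.connectedComponentsWithStats(z)
    i=1+np.argmax(st[1:,4]);return (l==i).astype(np.uint8),st[i],c[i]
def hs(im): return cv2.cvtColor(cv2.resize(im,None,fx=4,fy=4,interpolation=cv2.INTER_CUBIC),cv2.COLOR_RGB2HSV)
def red(h): return cv2.inRange(h,(0,130,80),(6,255,255))|cv2.inRange(h,(172,130,80),(180,255,255))
def px(c): return (np.asarray(c,float)+.5)/4-.5
def rect(m,K,E,z):
    cn=max(cv2.findContours(m,0,1)[0],key=cv2.contourArea)[:,0]
    return cv2.minAreaRect(np.array([onz(K,E,px(p),z)[:2] for p in cn],np.float32)*1000)
E
python3 - <<'E'
from meas import *
R={}
for n in("top0","side0"):
    im,K,E=load(n);h=hs(im);T=n=="top0"
    m,st,c=cc(red(h),[4*v for v in((300,335,165,195) if T else (270,298,150,172))]);print(n,"red",st/4,px(c))
    R.setdefault("mk",[]).append(ray(K,E,px(c)))
    roi=[4*v for v in((295,370,195,240) if T else (300,325,145,182))]
    m,st,c=cc(cv2.inRange(h,(0,100,0),(25,255,115)),roi);print("rib",st/4,px(c))
    R.setdefault("rib",[]).append(ray(K,E,px(c)))
    if T:
        print("rib rect z62",rect(m,K,E,.062))
        m,st,c=cc(cv2.inRange(h,(0,80,0),(40,255,255)),roi,9);print("stock rect z24",rect(m,K,E,.024))
        y=cv2.inRange(h,(21,100,120),(40,255,255));
        for r in((305,322,212,232),(340,360,200,216)):
            m,st,c=cc(y,[4*v for v in r]);print("brass",st/4,onz(K,E,px(c),.024))
        m,st,c=cc(cv2.inRange(h,(8,60,60),(28,255,255))|cv2.inRange(h,(95,80,30),(130,255,255)),[4*v for v in(105,235,150,240)],17)
        print("board rect",rect(m,K,E,.014),st/4)
        cn=max(cv2.findContours(m,0,1)[0],key=cv2.contourArea)[:,0]
        f=[]
        for x in range(4*124,4*216,2):
            q=cn[abs(cn[:,0]-x)<2]; f.append(onz(K,E,px((x,q[:,1].max()+.5)),.014)[:2])
        f=np.array(f,np.float32);l=cv2.fitLine(f,cv2.DIST_HUBER,0,.01,.01).ravel();print("front",l)
        m,st,c=cc(cv2.inRange(h,(95,90,30),(130,255,255)),[4*v for v in(160,190,155,235)])
        ys,xs=np.nonzero(m);g=np.array([onz(K,E,px(p),.014)[:2] for p in zip(xs[::3],ys[::3])],np.float32)
        print("stripe",cv2.fitLine(g,cv2.DIST_L2,0,.01,.01).ravel(),np.median(g,0))
    else:
        m,st,c=cc(cv2.inRange(h,(95,90,30),(130,255,255)),[4*v for v in(205,300,225,265)])
        ys,xs=np.nonzero(m);g=np.array([onz(K,E,px(p),.014)[:2] for p in zip(xs[::3],ys[::3])],np.float32)
        print("stripe side",cv2.fitLine(g,cv2.DIST_L2,0,.01,.01).ravel(),np.median(g,0))
for k in R: print(k,tri(R[k]))
E
```

```text
top0 red [314.5  177.75   8.5    8.25 208.25] [318.46623649 181.19402761]
rib [318.5  205.75  28.75  17.75 996.75] [332.48617381 214.33405443]
rib rect z62 ((458.31158447265625, -357.02069091796875), (24.83363151550293, 83.08238220214844), 14.878157615661621)
stock rect z24 ((462.6846008300781, -362.9407958984375), (41.748687744140625, 142.38670349121094), 14.397379875183105)
brass [313.   219.75   4.     4.    49.5 ] [ 0.4503206  -0.31287333  0.024     ]
brass [348.   206.     4.25   4.    49.75] [ 0.47665859 -0.41689851  0.024     ]
board rect ((593.4183349609375, 92.50312042236328), (311.5850524902344, 203.6725616455078), 83.57893371582031) [  114.     156.75   107.25    69.5  25660.75]
front [0.11207169 0.99370015 0.4905922  0.0893074 ]
stripe [ 0.99338865 -0.11480001  0.584096    0.07518417] [0.58415276 0.07518273]
side0 red [281.25 157.5    4.75   3.25  52.5 ] [283.13452381 158.61666667]
rib [307.   167.5   11.5    7.75  56.75] [311.65363436 173.0027533 ]
stripe side [ 0.99367845 -0.11226368  0.5847245   0.07242257] [0.5848354  0.07253964]
mk (array([ 0.55868216, -0.33761262,  0.04702946]), [0.0010384524293718307, 0.0010384524293716405])
rib (array([ 0.46485618, -0.37811235, -0.0291668 ]), [0.005091140814771195, 0.0050911408147712965])
```

Run:
```python
from meas import *
im,K,E=load("side0");T,KT,ET=load("top0")
h=hs(im);v=h[...,2][140*4:185*4,298*4:328*4]
# rib in side view: dark & low saturation relative to stock
m,st,c=cc(cv2.inRange(h,(0,0,0),(180,255,85)),[4*a for a in(300,322,144,172)]);print("side dark",st/4,px(c))
cn=max(cv2.findContours(m,0,1)[0],key=cv2.contourArea)[:,0];top=cn[cn[:,1]==cn[:,1].min()].mean(0);print("side far end top",px(top))
hT=hs(T);m,st,c=cc(cv2.inRange(hT,(0,100,0),(25,255,115)),[4*a for a in(295,370,195,240)])
cn=max(cv2.findContours(m,0,1)[0],key=cv2.contourArea)[:,0];r=cn[cn[:,0]==cn[:,0].max()].mean(0);print("top right end",px(r))
print(tri([ray(K,E,px(top)),ray(KT,ET,px(r))]))
a=np.radians(14.6);g=np.array([.463,-.364])
for z in(.024,.062):
  for s in(-35,35):
    for x in (-10,10):
      p=[*(g+.001*s*np.array([-np.sin(a),np.cos(a)])+.001*x*np.array([np.cos(a),np.sin(a)])),z];print(z,s,x,proj(K,E,p).round(1),proj(KT,ET,p).round(1))
for n,roi in(("shaker",(310,330,125,152)),):pass
print("shaker",onz(KT,ET,(320,146),0))
```

```text
side dark [308.5  150.25   7.    18.   283.  ] [311.2555212  160.19500883]
side far end top [310.375 149.875]
top right end [346.625 210.375]
(array([ 0.46851912, -0.39880934,  0.05529009]), [0.002852478706821804, 0.0028524787068217178])
0.024 -35 -10 [312.5 157.3] [344.7 213.3]
0.024 -35 10 [307.  157.5] [341.7 206.8]
0.024 35 -10 [315.3 168.2] [321.8 222.5]
0.024 35 10 [309.6 168.5] [318.9 215.9]
0.062 -35 -10 [313.1 148.4] [348.1 211.2]
0.062 -35 10 [307.5 148.6] [345.  204.4]
0.062 35 -10 [315.9 159.1] [324.4 220.7]
0.062 35 10 [310.2 159.4] [321.4 213.8]
shaker [ 0.67350034 -0.36930642  0.        ]
```

Emit:
{"api": "arm_command", "payload": {
  "series": "0 0.133 -0.049 0 0; 0 0.133 -0.049 0 0; 0 0.133 -0.049 0 0; 0 0.133 -0.049 0 0; 0 0.133 -0.049 0 0; 0 0 0 0 -0.055; 0 0 0 0 -0.055; 0 0 0 0 -0.055; 0 0 0 0 -0.055; 0 0 0 0 -0.055",
  "newtons": 40
}}

```text
clock: 1.35
position: [0.4638, -0.3649, 0.2278]
ee_rot: [0.794, 0.608, -0.0, -0.0]
ft_force: [-0.2, 0.7, 0.8]
grip_width: 1.0
grasp_force: 0.0
```

Emit:
{"api": "arm_command", "payload": {
  "series": "0 0 0 0 -0.055; 0 0 0 0 -0.055; 0 0 0 0 -0.055; 0 0 0 0.1 0; 0 0 0 0.1 0; 0 0 0 0 0; 0 0 0 0 0; 0 0 0 0 0; 0 0 0 0 0; 0 0 0 0 0"
}}

```text
clock: 2.6
position: [0.4642, -0.3652, 0.1488]
ee_rot: [0.614, 0.789, -0.0, 0.0]
ft_force: [0.5, -0.0, 0.5]
grip_width: 0.996
grasp_force: 0.0
```

Emit:
{"api": "arm_command", "payload": {
  "series": "0 0 0 0.1 0; 0 0 0 0.1 0; 0 0 0 0.047 0; 0 0 0 0 0; 1 0 0 0 0; 1 0 0 0 0; 1 0 0 0 0; 1 0 0 0 0; 1 0 0 0 0; 1 0 0 0 0",
  "newtons": 40
}}

```text
clock: 3.85
position: [0.4647, -0.3651, 0.0501]
ee_rot: [0.614, 0.789, 0.0, 0.001]
ft_force: [1.2, 0.4, 4.6]
grip_width: 0.219
grasp_force: 42.3
```

Emit:
{"api": "arm_command", "payload": {
  "series": "1 0 0 -0.03 0; 1 0 0 -0.06 0; 1 0 0 -0.08 0; 1 0 0 -0.08 0; 1 0.05 0.01 0 0; 1 0.09 0.02 0 0; 1 0.12 0.025 0 0; 1 0.12 0.025 0 0; 1 0.12 0.025 0 0; 1 0.12 0.025 0 0",
  "newtons": 60
}}

```text
clock: 5.1
position: [0.4516, -0.1093, 0.148]
ee_rot: [0.614, 0.789, -0.001, -0.001]
ft_force: [1.2, 0.8, -3.9]
grip_width: 0.212
grasp_force: 59.9
```

Emit:
{"api": "arm_command", "payload": {
  "series": "1 0.12 0.025 0 0; 1 0.12 0.025 0 0; 1 0.12 0.025 0 0; 1 0.084 0.017 0 0; 1 0.05 0.01 0 0; 1 0 0 0 0.038; 1 0 0 0 0.039; 1 0 0 0 0.038; 1 0 0 0 0; 1 0 0 0 0"
}}

```text
clock: 6.35
position: [0.4436, 0.0898, 0.1488]
ee_rot: [0.745, 0.667, -0.001, -0.0]
ft_force: [-0.5, -0.4, -5.1]
grip_width: 0.216
grasp_force: 59.9
```

Run:
```python
from meas import *
s=snap("side","side1")[0];t=snap("top","top1")[0]
c=np.zeros((400,780,3),np.uint8)
c[:400,:400]=cv2.resize(t[140:240,110:210],None,fx=4,fy=4);c[:400,405:765]=cv2.resize(s[190:290,225:315],None,fx=4,fy=4)
cv2.imwrite("pics/c1.png",c[:,:,::-1])
o=manip.get_obs();print(o["position"],o["ee_rot"],o["ft_force"],o["torque"])
```

```text
[0.44400405 0.08976846 0.14909347] [ 7.45274774e-01  6.66757384e-01 -3.02632347e-04 -1.01994684e-04] [ 0.06627621 -1.39935761 -5.41705709] [0.00619539 0.06540615 0.0338551 ]
```

View pics/c1.png

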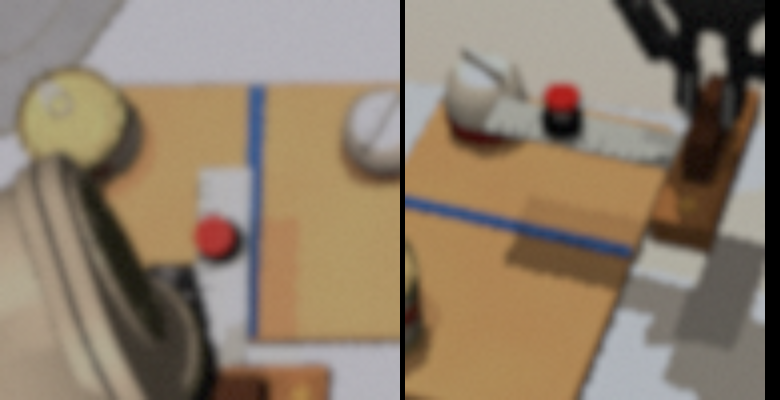

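Both views show the square held level above the board, its blade parallel to the stripe. The marker is at about (164,199) in top and (264,214) in side. The tin and timer are untouched.

```bash
cat > mk.py <<'E'
from meas import *
S0=np.array([.5845,.0738]);b=np.radians(-6.5);xb=np.array([np.cos(b),np.sin(b)]);yb=np.array([-xb[1],xb[0]])
def marker(t,s,rt,rs,z=None):
    r=[]
    for n,roi in((t,rt),(s,rs)):
        im,K,E=load(n);m,st,c=cc(red(hs(im)),[4*v for v in roi]);r.append(ray(K,E,px(c)));print(n,px(c),st[4]/16)
        if z: p=onz(K,E,px(c),z)[:2];print(" onz frame",((p-S0)@xb*1000).round(1),((p-S0)@yb*1000).round(1))
    X,e=tri(r);print("mk",X.round(4),np.round(e,4),"in stripe frame mm",((X[:2]-S0)@xb*1000).round(1),((X[:2]-S0)@yb*1000).round(1))
E
python3 - <<'E'
from mk import *
marker("top1","side1",(155,175,190,210),(258,272,207,220))
o=manip.get_obs();q=o["ee_rot"];th=2*np.degrees(np.arctan2(q[1],q[0]));print(th)
p=o["position"][:2];print("tcp frame",(p-S0)@xb,(p-S0)@yb)
E
```

```text
top1 [163.23721471 199.00454353] 73.9375
side1 [263.67033333 214.17166667] 46.875
mk [0.5409 0.0778 0.1426] [0.001 0.001] in stripe frame mm -43.7 -1.0
83.63458279164296
tcp frame -0.14140050339901594 -3.877984284270802e-05
```

Emit:
{"api": "arm_command", "payload": {
  "series": "1 0 0 0.06 0; 1 0 0 0.08 0; 1 0 0 0.06 0; 1 0 0 0.03 0; 1 0 0 0.01 0; 1 0 0 0.004 0; 1 0 0 0.002 0; 1 0 0 0 0; 1 0 0 0 0; 1 0 0 0 0"
}}

```text
clock: 7.7
position: [0.4445, 0.0897, 0.0511]
ee_rot: [0.746, 0.666, 0.0, 0.0]
ft_force: [0.1, 0.0, -3.7]
grip_width: 0.213
grasp_force: 59.9
```

Emit:
{"api": "arm_command", "payload": {
  "series": "1 0 0.01 0 0; 1 0 0.01 0 0; 1 0 0.01 0 0; 1 0 0.005 0 0; 1 0 0 0.001 0; 1 0 0 0.001 0; 1 0 0 0.001 0; 1 0 0 0 0; 1 0 0 0 0; 1 0 0 0 0"
}}

```text
clock: 8.95
position: [0.4586, 0.0882, 0.0501]
ee_rot: [0.746, 0.666, 0.0, 0.0]
ft_force: [-0.7, -1.8, 3.8]
grip_width: 0.215
grasp_force: 61.0
```

Run:
```python
from mk import *
o=manip.get_obs();print(o["position"],o["ft_force"].round(2),o["torque"].round(2))
s=snap("side","side2")[0];t=snap("top","top2")[0]
marker("top2","side2",(155,180,180,215),(225,285,215,250))
c=np.zeros((400,780,3),np.uint8)
c[:400,:400]=cv2.resize(t[150:250,120:220],None,fx=4,fy=4);c[:400,405:765]=cv2.resize(s[200:300,225:315],None,fx=4,fy=4)
cv2.imwrite("pics/c2.png",c[:,:,::-1])
```

```text
[0.45861653 0.08815671 0.05007907] [-0.74 -1.85  3.84] [-0.22  0.56 -0.05]
top2 [171.25039103 200.60649114] 59.9375
side2 [259.16232877 240.20547945] 45.625
mk [0.5554 0.0761 0.0436] [0.0012 0.0012] in stripe frame mm -29.2 -1.0
```

View pics/c2.png

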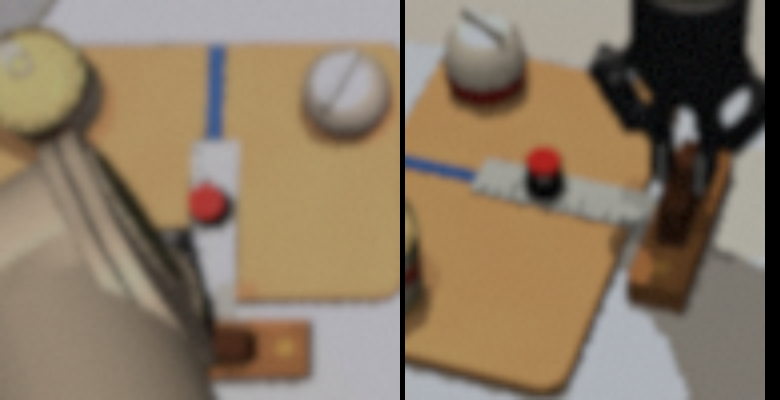

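The top view shows the stock just short of the front edge with the blade covering the stripe (marker at (171,201)). The side view shows the blade low on the board. I'll open and regrasp so that any pitch in the grip settles out before the push.

Emit:
{"api": "arm_command", "payload": {
  "series": "0 0 0 0 0; 0 0 0 0 0; 0 0 0 0 0; 0 0 0 -0.001 0; 1 0 0 0 0; 1 0 0 0 0; 1 0 0 0 0; 1 0 0 0 0; 1 0 0 0 0; 1 0 0 0 0",
  "newtons": 30
}}

```text
clock: 10.3
position: [0.4586, 0.0882, 0.0503]
ee_rot: [0.746, 0.666, 0.0, 0.0]
ft_force: [2.1, -0.8, 0.2]
grip_width: 0.22
grasp_force: 33.2
```

Run:
```python
from mk import *
o=manip.get_obs();print(o["position"],o["ft_force"].round(2),o["torque"].round(2),(o["position"][:2]-S0)@xb)
s=snap("side","side3")[0];t=snap("top","top3")[0]
marker("top3","side3",(155,180,180,215),(225,285,215,250))
```

```text
[0.45861274 0.08815626 0.05033525] [ 2.07 -0.84  0.17] [-0.04 -0.29  0.01] -0.12670321280856925
top3 [171.26333682 200.5750523 ] 59.75
side3 [259.12163073 240.02526954] 46.375
mk [0.5554 0.076  0.0441] [0.0013 0.0013] in stripe frame mm -29.1 -1.1
```

Emit:
{"api": "arm_command", "payload": {
  "series": "1 0 0.004 0 0; 1 0 0.004 0 0; 1 0 0.003 0 0; 1 0 0.003 0 0; 1 0 0.003 0 0; 1 0 0.001 0 0; 1 0 0.001 0 0; 1 0 0.001 0 0; 1 0 0 0 0; 1 0 0 0 0"
}}

```text
clock: 11.65
position: [0.4648, 0.0877, 0.0503]
ee_rot: [0.746, 0.666, -0.001, -0.001]
ft_force: [-8.3, 0.9, 13.0]
grip_width: 0.219
grasp_force: 34.5
```

Run:
```python
from mk import *
s=snap("side","side4")[0];t=snap("top","top4")[0]
o=manip.get_obs();print(o["position"],o["ft_force"].round(2),o["torque"].round(2),(o["position"][:2]-S0)@xb)
marker("top4","side4",(155,180,180,215),(225,285,215,250))
c=np.zeros((480,790,3),np.uint8)
c[:480,:390]=cv2.resize(t[170:250,145:210],None,fx=6,fy=6);c[:480,400:790]=cv2.resize(s[220:300,245:310],None,fx=6,fy=6)
cv2.imwrite("pics/c4.png",c[:,:,::-1])
```

```text
[0.46482245 0.08768693 0.05027747] [-9.01  2.04 11.99] [0.26 2.03 0.03] -0.1204802936814942
top4 [171.2629668  198.52697095] 60.25
side4 [257.01751701 239.86207483] 45.9375
mk [0.5615 0.0757 0.0433] [0.0013 0.0013] in stripe frame mm -23.1 -0.8
```

View pics/c4.png

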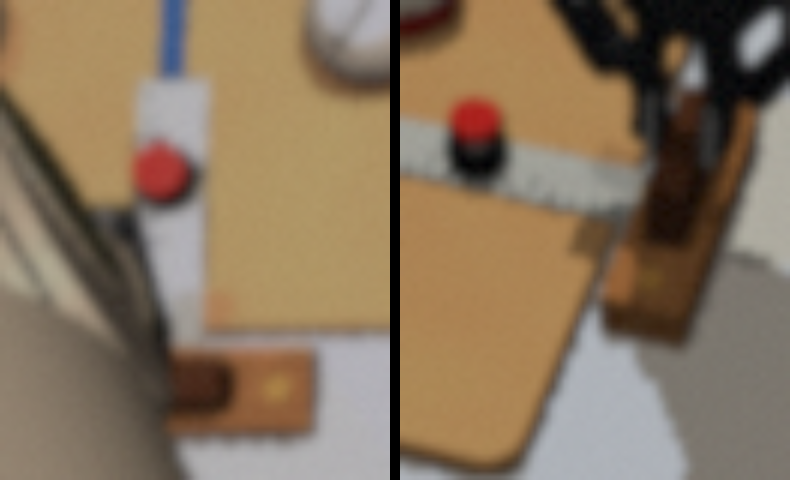

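The top view shows about 6 mm still to go between stock and board edge, so the force comes from the stock dragging on the worktop. I'll unload it vertically.

Emit:
{"api": "arm_command", "payload": {
  "series": "1 0 0 -0.001 0; 1 0 0 0 0; 1 0 0 -0.001 0; 1 0 0 0 0; 1 0 0 0 0; 1 0 0 0 0; 1 0 0 0 0; 1 0 0 0 0; 1 0 0 0 0; 1 0 0 0 0"
}}

```text
clock: 13.0
position: [0.4663, 0.0873, 0.051]
ee_rot: [0.746, 0.666, 0.0, 0.0]
ft_force: [-0.4, 0.7, -4.1]
grip_width: 0.223
grasp_force: 32.6
```

Emit:
{"api": "arm_command", "payload": {
  "series": "1 0 0.001 0 0; 1 0 0.001 0 0; 1 0 0.001 0 0; 1 0 0.001 0 0; 1 0 0.001 0 0; 1 0 0.001 0 0; 1 0 0.001 0 0; 1 0 0.001 0 0; 1 0 0 0 0; 1 0 0 0 0"
}}

```text
clock: 14.25
position: [0.4695, 0.0869, 0.051]
ee_rot: [0.746, 0.666, -0.0, 0.0]
ft_force: [0.3, -0.3, -5.8]
grip_width: 0.218
grasp_force: 32.6
```

Run:
```python
from mk import *
o=manip.get_obs();print(o["position"],o["ft_force"].round(2),o["torque"].round(2),(o["position"][:2]-S0)@xb)
```

```text
[0.46947223 0.08689727 0.05100645] [ 0.27 -0.34 -5.82] [0.03 0.08 0.03] -0.11577101008189318
```

Emit:
{"api": "arm_command", "payload": {
  "series": "1 0 0.0005 0 0; 1 0 0.0005 0 0; 1 0 0.0005 0 0; 1 0 0.0005 0 0; 1 0 0.0005 0 0; 1 0 0.0005 0 0; 1 0 0.0005 0 0; 1 0 0.0005 0 0; 1 0 0 0 0; 1 0 0 0 0"
}}

```text
clock: 15.5
position: [0.4711, 0.0867, 0.051]
ee_rot: [0.746, 0.666, 0.0, 0.0]
ft_force: [-0.5, -0.3, -3.9]
grip_width: 0.222
grasp_force: 32.6
```

Run:
```python
from mk import *
o=manip.get_obs();print(o["position"],o["ft_force"].round(2),o["torque"].round(2),(o["position"][:2]-S0)@xb)
```

```text
[0.47108163 0.08672103 0.0510105 ] [-0.52 -0.34 -3.95] [0.01 0.05 0.03] -0.11415200457231167
```

Emit:
{"api": "arm_command", "payload": {
  "series": "1 0 0.0005 0 0; 1 0 0.0005 0 0; 1 0 0.0005 0 0; 1 0 0.0005 0 0; 1 0 0.0005 0 0; 1 0 0.0005 0 0; 1 0 0.0005 0 0; 1 0 0.0005 0 0; 1 0 0 0 0; 1 0 0 0 0"
}}

```text
clock: 16.75
position: [0.4725, 0.0865, 0.0509]
ee_rot: [0.746, 0.666, -0.0, -0.0]
ft_force: [-1.3, 0.2, -4.1]
grip_width: 0.218
grasp_force: 32.7
```

Run:
```python
from mk import *
s=snap("side","side5")[0];t=snap("top","top5")[0]
o=manip.get_obs();print(o["position"],o["ft_force"].round(2),o["torque"].round(2),(o["position"][:2]-S0)@xb)
marker("top5","side5",(155,180,180,215),(225,285,215,250))
```

```text
[0.47250762 0.08654494 0.05093445] [-1.71  0.79 -3.19] [ 0.05  0.43 -0.02] -0.11271524544339774
top5 [171.4009636  195.65364026] 58.375
side5 [254.42156863 238.87780112] 44.625
mk [0.5692 0.0744 0.0445] [0.0012 0.0012] in stripe frame mm -15.3 -1.1
```

Emit:
{"api": "arm_command", "payload": {
  "series": "1 0 0 0.0005 0; 1 0 0 0.0005 0; 1 0 0 0 0; 1 0 0.0005 0 0; 1 0 0.0005 0 0; 1 0 0.0005 0 0; 1 0 0.0005 0 0; 1 0 0 0 0; 1 0 0 0 0; 1 0 0 0 0"
}}

```text
clock: 18.1
position: [0.4728, 0.0865, 0.0504]
ee_rot: [0.746, 0.666, -0.001, -0.0]
ft_force: [-5.5, 0.9, -1.0]
grip_width: 0.225
grasp_force: 32.9
```

Run:
```python
from mk import *
o=manip.get_obs();print(o["position"],o["ft_force"].round(2),o["torque"].round(2),(o["position"][:2]-S0)@xb)
```

```text
[0.47283821 0.08651009 0.05041576] [-5.51  0.86 -1.03] [0.25 1.53 0.04] -0.11238283753122569
```

Emit:
{"api": "arm_command", "payload": {
  "series": "1 0 0.0005 0 0; 1 0 0.0005 0 0; 1 0 0.0005 0 0; 1 0 0.0005 0 0; 1 0 0.0005 0 0; 1 0 0 0 0; 1 0 0 0 0; 1 0 0 0 0; 1 0 0 0 0; 1 0 0 0 0"
}}

```text
clock: 19.35
position: [0.4729, 0.0865, 0.0503]
ee_rot: [0.746, 0.666, -0.001, -0.001]
ft_force: [-10.4, 0.1, 3.1]
grip_width: 0.221
grasp_force: 33.5
```

Run:
```python
from mk import *
s=snap("side","side6")[0];t=snap("top","top6")[0]
o=manip.get_obs();print(o["position"],o["ft_force"].round(2),o["torque"].round(2),(o["position"][:2]-S0)@xb)
marker("top6","side6",(155,180,180,215),(225,285,215,250))
c=np.zeros((480,790,3),np.uint8)
c[:480,:390]=cv2.resize(t[170:250,145:210],None,fx=6,fy=6);c[:480,400:790]=cv2.resize(s[220:300,245:310],None,fx=6,fy=6)
cv2.imwrite("pics/c6.png",c[:,:,::-1])
```

```text
[0.47290925 0.08648285 0.05030696] [-10.31   0.1    4.12] [ 0.22  2.59 -0.01] -0.11230916285113632
top6 [171.48389244 195.63325346] 58.6875
side6 [254.31902473 239.21016484] 45.5
mk [0.5695 0.0744 0.0432] [0.0013 0.0013] in stripe frame mm -14.9 -1.1
```

View pics/c6.png

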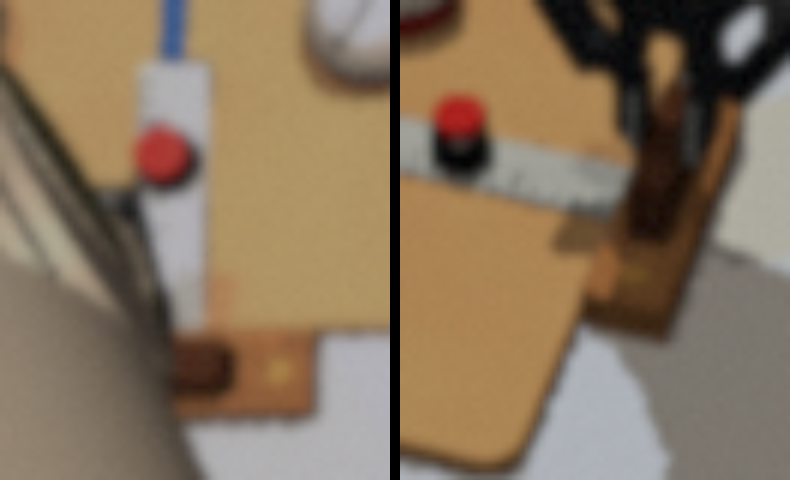

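The views show the stock flush along the board's edge, the blade over the stripe and the marker up at (171,196), with a steady push of about 10 N. I'll hold a little longer, unload, release and rise.

Emit:
{"api": "arm_command", "payload": {
  "series": "1 0 0 0 0; 1 0 0 0 0; 1 0 -0.001 0 0; 1 0 -0.001 0 0; 1 0 -0.001 0 0; 0 0 0 0 0; 0 0 0 0 0; 0 0 0 0 0; 0 0 0 -0.02 0; 0 0 0 -0.06 0"
}}

```text
clock: 20.7
position: [0.4727, 0.0864, 0.0827]
ee_rot: [0.746, 0.666, -0.001, -0.001]
ft_force: [0.4, -0.2, -0.3]
grip_width: 0.998
grasp_force: 0.0
```

Emit:
{"api": "arm_command", "payload": {
  "series": "1 0 0 -0.06 0; 1 0 0.05 0 0; 1 0 0.1 0 0; 1 0 0.07 0 0; 1 0 0.03 0 0; 1 0 0 0 0; 1 0 0 0 0; 1 0 0 0 0; 1 0 0 0 0; 1 0 0 0 0"
}}

```text
clock: 21.95
position: [0.5725, 0.0752, 0.1067]
ee_rot: [0.746, 0.666, -0.0, 0.0]
ft_force: [0.7, 0.3, 0.6]
grip_width: -0.001
grasp_force: 0.0
```

Run:
```python
from mk import *
s=snap("side","side7")[0];t=snap("top","top7")[0]
o=manip.get_obs();print(o["position"],o["ft_force"].round(2),o["grip_width"],((o["position"][:2]-S0)@xb).round(4),((o["position"][:2]-S0)@yb).round(4))
c=np.zeros((480,790,3),np.uint8)
c[:480,:390]=cv2.resize(t[170:250,145:210],None,fx=6,fy=6);c[:480,400:790]=cv2.resize(s[220:300,245:310],None,fx=6,fy=6)
cv2.imwrite("pics/c7.png",c[:,:,::-1])
im,K,E=load("side7");m,st,cc_=cc(red(hs(im)),[4*v for v in(240,275,225,250)]);p=onz(K,E,px(cc_),.0465)[:2];print(st/4,((p-S0)@xb*1000),(p-S0)@yb*1000)
im,K,E=load("side6");m,st,cc_=cc(red(hs(im)),[4*v for v in(240,275,225,250)]);p=onz(K,E,px(cc_),.0465)[:2];print(st/4,((p-S0)@xb*1000),(p-S0)@yb*1000)
```

```text
[0.57256769 0.07517651 0.10665387] [ 0.44  0.41 -0.55] 0.0006224613258271578 -0.012 0.0
[250.5  236.25   8.5    6.5  174.75] -14.603121093199746 1.2110969237468179
[250.5  236.25   8.25   7.   182.  ] -14.854581211299779 2.0152380507766474
```

View pics/c7.png

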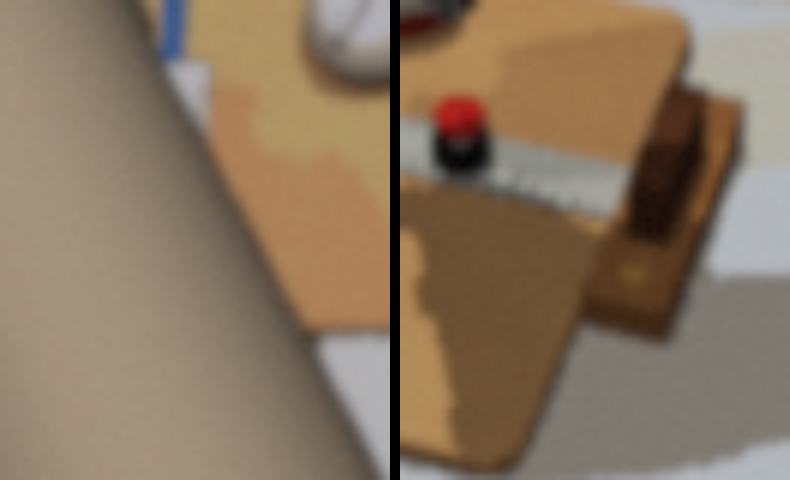

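The square stayed flush after release; the marker is still up at (255,240) in side, and the shut fingers are above it, to be shifted 2.5 mm back.

Emit:
{"api": "arm_command", "payload": {
  "series": "1 0 -0.006 0.03 0; 1 0 0 0.04 0; 1 0 0 0.02 0; 1 0 0 0.008 0; 1 0 0 0.005 0; 1 0 0 0.005 0; 1 0 0 0.005 0; 1 0 0 0.004 0; 1 0 0 0 0; 1 0 0 0 0"
}}

```text
clock: 23.3
position: [0.5703, 0.0755, 0.0599]
ee_rot: [0.746, 0.666, 0.0, 0.0]
ft_force: [0.3, 1.0, -0.2]
grip_width: 0.002
grasp_force: 0.0
```

Run:
```python
from mk import *
o=manip.get_obs();print(manip.tips_ahead,o["position"],o["ft_force"].round(2),o["torque"].round(2))
s=snap("side","side8")[0]
cv2.imwrite("pics/c8.png",cv2.resize(s[205:285,225:310],None,fx=6,fy=6)[:,:,::-1])
```

```text
0.019 [0.57027056 0.07545627 0.05986897] [ 0.28  1.02 -0.2 ] [-0.04 -0.02 -0.01]
```

View pics/c8.png

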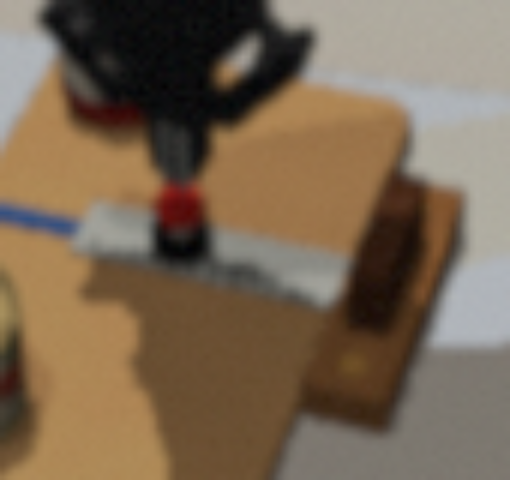

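The side view shows the shut fingertips right over the red button, at about (255,237), only just at contact. I'll go down in small steps.

Emit:
{"api": "arm_command", "payload": {
  "series": "1 0 0 0.002 0; 1 0 0 0.002 0; 1 0 0 0.002 0; 1 0 0 0.002 0; 1 0 0 0.002 0; 1 0 0 0 0; 1 0 0 0 0; 1 0 0 0 0; 1 0 0 0 0; 1 0 0 0 0"
}}

```text
clock: 24.6
position: [0.5702, 0.0754, 0.0558]
ee_rot: [0.746, 0.666, -0.0, 0.0]
ft_force: [-0.7, -0.1, 0.0]
grip_width: -0.001
grasp_force: 0.0
```

Emit:
{"api": "arm_command", "payload": {
  "series": "1 0 0 0.002 0; 1 0 0 0.002 0; 1 0 0 0.002 0; 1 0 0 0.002 0; 1 0 0 0 0; 1 0 0 0 0; 1 0 0 0 0; 1 0 0 0 0; 1 0 0 0 0; 1 0 0 0 0"
}}

```text
clock: 25.85
position: [0.5702, 0.0755, 0.0526]
ee_rot: [0.746, 0.666, -0.0, 0.0]
ft_force: [0.7, 0.5, -0.8]
grip_width: -0.002
grasp_force: 0.0
```

Run:
```python
from mk import *
o=manip.get_obs();print(o["position"],o["ft_force"].round(2),o["torque"].round(2))
s=snap("side","side9")[0]
for n in("side7","side8","side9"):
    im,K,E=load(n);m,st,c=cc(red(hs(im)),[4*v for v in(245,268,228,250)]);print(n,st/4,px(c))
```

```text
[0.5702283  0.07547838 0.05259421] [ 0.73  0.47 -0.8 ] [ 0.04 -0.02 -0.02]
side7 [250.5  236.25   8.5    6.5  174.75] [254.32886266 238.99874821]
side8 [250.75 235.25   7.75   7.25 163.  ] [254.32860429 238.49769939]
side9 [250.75 237.25   7.75   5.    93.25] [254.26977212 239.70810992]
```

Run:
```python
from mk import *
s=load("side9")[0];a=load("side7")[0]
c=np.hstack([cv2.resize(i[215:255,235:275],None,fx=9,fy=9,interpolation=2) for i in(a,s)])
cv2.imwrite("pics/c9.png",c[:,:,::-1])
im,K,E=load("side9");print("cam",-E[:3,:3].T@E[:3,3])
for z in(.0336,.0465,.0385):print(z,proj(K,E,[.5702,.0755,z]),proj(K,E,[.5695,.0744,z]))
```

```text
cam [0.35522357 0.92263594 0.88422392]
0.0336 [254.52260096 242.05324523] [254.85245652 241.81546276]
0.0465 [254.3950872  238.71074134] [254.72716835 238.47344771]
0.0385 [254.47436043 240.78872145] [254.80505784 240.55112081]
```

View pics/c9.png

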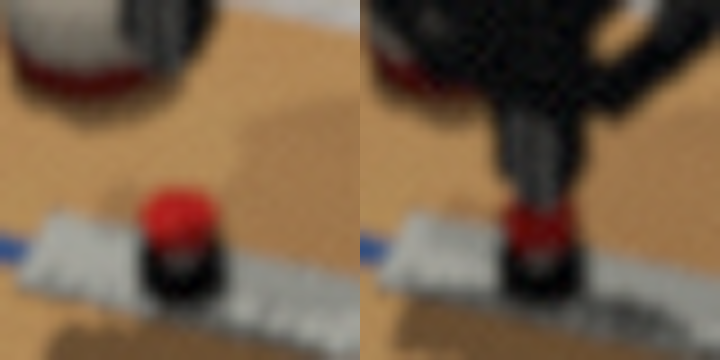

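The right crop shows the fingertip at about row 238, which is z ≈ 0.049: just on top of the button, not yet pressing it. I'll keep going down.

Emit:
{"api": "arm_command", "payload": {
  "series": "1 0 0 0.002 0; 1 0 0 0.002 0; 1 0 0 0.002 0; 1 0 0 0.002 0; 1 0 0 0.002 0; 1 0 0 0 0; 1 0 0 0 0; 1 0 0 0 0; 1 0 0 0 0; 1 0 0 0 0"
}}

```text
clock: 27.15
position: [0.5702, 0.0755, 0.0486]
ee_rot: [0.746, 0.666, 0.0, 0.0]
ft_force: [-0.6, -0.8, 0.0]
grip_width: 0.003
grasp_force: 0.0
```

Emit:
{"api": "arm_command", "payload": {
  "series": "1 0 0 0.002 0; 1 0 0 0.002 0; 1 0 0 0.002 0; 1 0 0 0.001 0; 1 0 0 0 0; 1 0 0 0 0; 1 0 0 0 0; 1 0 0 0 0; 1 0 0 0 0; 1 0 0 0 0"
}}

```text
clock: 28.4
position: [0.5702, 0.0754, 0.0458]
ee_rot: [0.746, 0.666, -0.0, 0.0]
ft_force: [0.2, 0.3, -0.6]
grip_width: 0.001
grasp_force: 0.0
```

Run:
```python
from mk import *
s=snap("side","side10")[0]
o=manip.get_obs();print(o["position"],o["ft_force"].round(2),o["torque"].round(2))
for n in("side7","side8","side9","side10"):
    im,K,E=load(n);h=hs(im);m,st,c=cc(red(h),[4*v for v in(245,268,228,250)]);print(n,st/4,px(c))
    g=cv2.resize(im,None,fx=4,fy=4,interpolation=2)[215*4:256*4:4,int(254.8*4)].tolist();print([tuple(x) for x in g[18:36]])
```

```text
[0.57024551 0.07541758 0.04582275] [-0.55  0.65  0.07] [-0.08  0.02  0.03]
side7 [250.5  236.25   8.5    6.5  174.75] [254.32886266 238.99874821]
[(176, 137, 87), (176, 137, 87), (174, 122, 78), (169, 82, 55), (168, 43, 32), (171, 31, 30), (167, 31, 27), (150, 28, 25), (124, 23, 22), (97, 25, 23), (76, 39, 35), (59, 47, 45), (37, 35, 33), (12, 13, 13), (5, 3, 5), (20, 18, 18), (47, 46, 44), (73, 68, 62)]
side8 [250.75 235.25   7.75   7.25 163.  ] [254.32860429 238.49769939]
[(46, 47, 45), (47, 47, 46), (64, 46, 45), (95, 40, 39), (113, 28, 27), (103, 17, 17), (89, 13, 11), (88, 16, 13), (87, 13, 11), (82, 22, 17), (74, 39, 36), (59, 48, 46), (35, 33, 30), (11, 14, 12), (3, 2, 3), (22, 20, 20), (50, 49, 47), (73, 70, 63)]
side9 [250.75 237.25   7.75   5.    93.25] [254.26977212 239.70810992]
[(50, 50, 48), (50, 49, 48), (46, 47, 45), (44, 46, 45), (48, 43, 41), (64, 38, 37), (79, 23, 21), (87, 16, 14), (88, 13, 13), (81, 21, 20), (74, 41, 38), (58, 47, 45), (39, 37, 35), (15, 13, 12), (2, 3, 5), (18, 19, 17), (46, 47, 44), (72, 69, 64)]
side10 [251.  238.    7.5   4.5  48. ] [253.60807292 240.36197917]
[(49, 47, 45), (50, 48, 46), (49, 49, 47), (49, 49, 47), (48, 48, 48), (47, 47, 46), (53, 41, 39), (69, 31, 30), (80, 16, 15), (82, 22, 20), (74, 41, 38), (59, 47, 47), (35, 33, 32), (11, 10, 10), (3, 3, 4), (20, 20, 20), (49, 49, 46), (73, 69, 64)]
```

Emit:
{"api": "arm_command", "payload": {
  "series": "1 0 0 0.002 0; 1 0 0 0.002 0; 1 0 0 0.002 0; 1 0 0 0.002 0; 1 0 0 0.001 0; 1 0 0 0 0; 1 0 0 0 0; 1 0 0 0 0; 1 0 0 0 0; 1 0 0 0 0"
}}

```text
clock: 29.7
position: [0.5703, 0.0755, 0.0422]
ee_rot: [0.746, 0.666, 0.0, 0.0]
ft_force: [-0.4, 0.3, 1.8]
grip_width: -0.001
grasp_force: 0.9
```

Run:
```python
from mk import *
s=snap("side","side11")[0]
o=manip.get_obs();print(o["position"],o["ft_force"].round(2),o["torque"].round(2))
for n in("side10","side11",):
    im,K,E=load(n)
    g=cv2.resize(im,None,fx=4,fy=4,interpolation=2)[215*4:256*4:4,int(254.8*4)].tolist();print([tuple(x) for x in g[22:36]])
```

```text
[0.57025334 0.07545652 0.04220343] [-1.96  0.48  1.61] [-0.03  0.11  0.04]
[(48, 48, 48), (47, 47, 46), (53, 41, 39), (69, 31, 30), (80, 16, 15), (82, 22, 20), (74, 41, 38), (59, 47, 47), (35, 33, 32), (11, 10, 10), (3, 3, 4), (20, 20, 20), (49, 49, 46), (73, 69, 64)]
[(47, 48, 46), (47, 47, 44), (47, 48, 46), (55, 45, 43), (70, 32, 29), (81, 22, 21), (80, 33, 32), (63, 44, 42), (35, 33, 31), (11, 14, 13), (0, 0, 1), (17, 16, 17), (50, 50, 48), (75, 71, 66)]
```

Contact has begun: Fz is about 1.7 N and the pads feel it. I'll press further.

Emit:
{"api": "arm_command", "payload": {
  "series": "1 0 0 0.002 0; 1 0 0 0.002 0; 1 0 0 0.002 0; 1 0 0 0.002 0; 1 0 0 0.002 0; 1 0 0 0.002 0; 1 0 0 0.002 0; 1 0 0 0.002 0; 1 0 0 0 0; 1 0 0 0 0"
}}

```text
clock: 31.0
position: [0.5703, 0.0755, 0.0359]
ee_rot: [0.746, 0.666, 0.0, 0.0]
ft_force: [-2.1, -0.7, 5.3]
grip_width: 0.0
grasp_force: 2.3
```

Emit:
{"api": "arm_command", "payload": {
  "series": "1 0 0 0.001 0; 1 0 0 0.001 0; 1 0 0 0.001 0; 1 0 0 0.001 0; 1 0 0 0 0; 1 0 0 0 0; 1 0 0 0 0; 1 0 0 0 0; 1 0 0 0 0; 1 0 0 0 0"
}}

```text
clock: 32.25
position: [0.5704, 0.0755, 0.0351]
ee_rot: [0.746, 0.666, -0.0, 0.0]
ft_force: [-5.7, -1.6, 15.2]
grip_width: -0.001
grasp_force: 7.2
```

The marker is bottomed: the force rose to 15 N with almost no further travel, and I held it there. Now I'll lift off.

Emit:
{"api": "arm_command", "payload": {
  "series": "1 0 0 0 0; 1 0 0 -0.003 0; 1 0 0 -0.006 0; 1 0 0 -0.01 0; 1 0 0 -0.02 0; 1 0 0 -0.08 0; 1 0 0 -0.12 0; 1 0 0 -0.12 0; 1 0 0 -0.12 0; 1 0 0 0 0"
}}

```text
clock: 33.5
position: [0.5719, 0.0762, 0.23]
ee_rot: [0.746, 0.666, 0.003, 0.002]
ft_force: [1.0, -0.4, -0.7]
grip_width: -0.005
grasp_force: 0.0
```

Emit:
{"api": "arm_command", "payload": {
  "series": "1 -0.12 -0.05 0 0; 1 -0.14 -0.05 0 0; 1 -0.14 -0.05 0 0; 1 -0.14 -0.05 0 0; 1 -0.14 -0.05 0 0; 1 -0.12 0 0 0; 1 0 0 0 0; 1 0 0 0 0; 1 0 0 0 0; 1 0 0 0 0"
}}

```text
clock: 34.75
position: [0.4351, -0.2303, 0.2258]
ee_rot: [0.745, 0.667, -0.0, 0.0]
ft_force: [0.4, -0.0, -0.4]
grip_width: 0.002
grasp_force: 0.0
```

Run:
```python
from mk import *
s=snap("side","side12")[0];t=snap("top","top12")[0]
o=manip.get_obs();print(o["clock"],o["position"],o["ft_force"].round(2))
marker("top12","side12",(160,185,180,215),(240,275,225,250),.0465)
c=np.zeros((480,790,3),np.uint8)
c[:400,:400]=cv2.resize(t[150:250,115:215],None,fx=4,fy=4);c[:480,405:789]=cv2.resize(s[200:280,245:309],None,fx=6,fy=6)
cv2.imwrite("pics/c12.png",c[:,:,::-1])
```

```text
34.85 [ 0.4349967  -0.23064775  0.22584215] [-0.84  0.07  0.03]
top12 [171.4646533  195.70083965] 57.6875
 onz frame -17.1 -1.9
side12 [254.3971519  239.06346695] 44.4375
 onz frame -14.9 1.4
mk [0.5693 0.0744 0.0438] [0.0013 0.0013] in stripe frame mm -15.2 -1.2
```

View pics/c12.png

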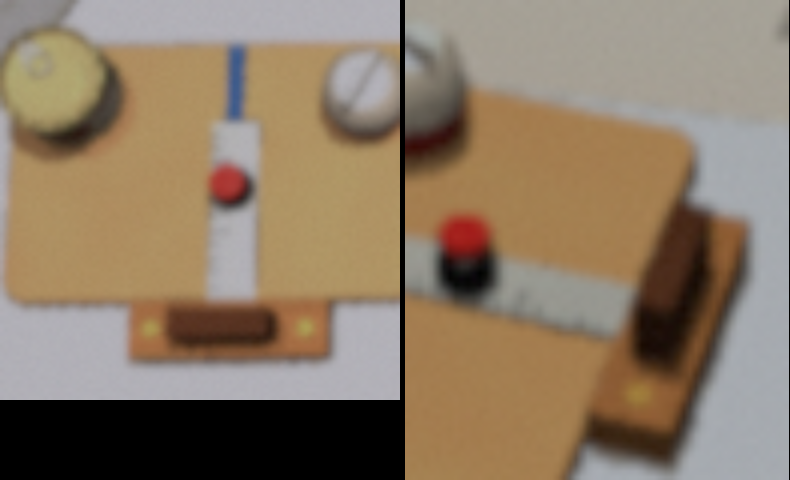

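Both views show the stock flush along the edge, the blade lined up with the stripe, the marker up at (171,196) about 1 mm off the line, and the tin and timer in place. The arm is clear, so I'm handing in.

```bash
python3 -c "
from workcell import manip
print(manip.hand_in())"
```

```text
the job is handed in; nothing more can be done
None
```

I handed the job in at about 35 s; no verdict came back. The square lies flush with its marker up, about 1 mm off the stripe's line, after a push of about 10 N and one marker press to its stop (wrist force peaked near 15 N).

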